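# Tighten, draw and tip a parts canister

## Task

One of the three screw canisters in the aluminium rack has been left with a loose twist cap: while it stands in the rack, screw that cap clockwise until it stops, so that its bar lies along the canister's long side like the others. Then take that canister by its body (not by the cap), draw it up out of the rack and tip it halfway over, to about 45 degrees in any direction, to see that the cap holds. Finish while still holding it there, motionless, about 20 cm above the bench, with the cap still shut and everything else left as it was.

Things in the scene. Friction and masses are not known exactly. Their poses are not given: they have to be found in the camera images.
- canister: The canister with the loose cap: upright white plastic block, 56 mm (its x) by 34 mm (its y, the width to grip) by 78 mm high, about 0.18 kg (varies), grey twist cap on top. Origin: centre of the underside, 5 mm above the bench in the rack; z up through the cap. It stands in any of the rack's three pockets, x along the row (3 degrees of play), 56 mm of its body above the rack.
- cap (a joint): Angle of the canister's twist cap about its z (rad). 0 = shut, at a hard stop, bar parallel to the canister's x. Grows anticlockwise seen from above as it is loosened: starts between 0.7 and 1.3, stops at 1.6. Light friction (0.04 N m) keeps it where it is left. The cap neither rises nor comes off.
- cap_bar (a point): Middle of the upright grip bar on the cap, on the cap's axis, 94 mm above the underside of the canister. Bar 33 mm long (x), 9 mm thick (y), 12 mm high (z), its top 100 mm above the underside; it stands on the cap's round disc, 33 mm across and 8 mm thick (80 to 88 mm above the underside). Turns with the cap.
- rack: Fixed aluminium block, 280 mm (x, the row) by 72 mm (y) by 27 mm high, with three rectangular pockets 22 mm deep, about 1.5 mm clear on each side of a canister, at x = -85, 0 and +85 mm. Origin: centre of its underside, on the bench; z up.
- neighbour_a: Bystander: canister of the same shape and size as the loose-capped one, cap shut (it does not turn), in another pocket of the rack. Origin: centre of the underside.
- neighbour_b: Bystander: a second shut canister like neighbour_a, in the remaining pocket.
- screw_dish: Bystander: shallow steel dish, 68 mm across, 22 mm high, standing on the bench beside the rack, on the far side from the robot. Origin: centre of the underside.
- bare_module: Bystander: flat dark device module 150 x 72 x 6 mm lying on the robot's right. Origin: centre of the underside.
- battery_pack: Bystander: flat black battery pack 90 x 170 x 7 mm lying on the robot's left. Origin: centre of the underside.
- driver: Bystander: screwdriver lying on the robot's right.
- esd_brush: Bystander: wooden-handled brush lying on the robot's left.
- spray_can: Bystander: yellow spray can 64 mm across, 190 mm high, standing on the right.
Things that resemble listed ones, but are neither listed nor needed, are in the scene too. What is shaped like the canister but purple is not meant.

How it is judged:
By the outcome, as a careful person would: the job done as asked, in the order asked, and still so for the second after the job is handed in, while the arm keeps its last pose, push and grip.
It also fails if it takes over 48 s, if anything falls off the work surface, if the arm or the gripper's body presses on something with over 40 N, if the wrist force passes 120 N, or if a joint passes its speed limit or range.

## Robot

A 6-joint arm with a two-finger parallel gripper is mounted at the origin on the work surface. World frame = base frame: x ahead of the robot, y to its left, z up, the work surface at z = 0. Lengths are in mm, angles in rad, forces in N, time in s.
With the tool pointing down it reaches from about 275 to 825 mm from the base axis. Payload 4.9 kg.
Tool frame: the origin (TCP) lies at the very end of the fingers, on their centre line; the grasp point (between the pads) lies 19 mm behind it; z points along the fingers, y is the direction in which the jaws open and shut (so a half turn about z gives the same grasp; the last joint's range is limited). The gripper opens to 85 mm and grips with 20 to 120 N. Pads are 22 mm wide; open, the fingers measure 114 mm over their backs; the gripper's body (76 mm by 85 mm) begins 54 mm behind the grasp point. The pads swing forward as they close: fully open they stand 13 mm farther back than shut.
Start: joints at [1.083, 0.326, -0.193, 1.052, 0, 1.437], TCP at [190.551, 515.954, 231.281] pointing down, gripper open.
Joint ranges: [-2.65, 2.65], [-0.97, 1.79], [-1.3, 1.35], [-1.93, 2.1], [-1.47, 1.37], [-3.14, 3.14]. Speed limits (rad/s): [2.57, 2.57, 3.14, 3.14, 3.14, 3.14].

## Interface

Orientations are given as [roll, pitch, yaw] about the fixed x, y, z axes, in that order (R = Rz(yaw) Ry(pitch) Rx(roll)).
In Python, from bench import bot, solve_ik, imaging gives the robot as it stands. Calls block until the motion is done:
- bot.move_ptp(position, orientation): joint-space move of the TCP to a pose.
- bot.movel(position, rot=None, max_speed=150, threshold=None): straight line of the TCP; rot=None keeps the orientation; max_speed is the mean speed in mm/s. With threshold (N) it stops when the force on the tool has changed by that much, and returns True; else False.
- bot.move_j(angles): joint-space move.
- bot.grip(opening, effort=None): opening from 0.0 (shut) to 1.0 (fully open); effort is the grip in N (None keeps the last); returns when the fingers have stopped.
- bot.dwell(seconds).
- solve_ik(position, orientation): joint angles nearest the present ones, or None.
- bot.get_state(): the state.
- imaging.capture(name): name is "scene" or "top" or "wrist"; returns the picture (384x512x3 uint8, blue, green, red); there is no depth.
- imaging.camera_model(name): a dict with "K" (3x3 intrinsics, pixels), "position" and "rotation" of the camera in the world. Camera axes: x right, y up, looking along -z (the intrinsics and any distortion apply to the point x, -y, -z); pixel columns grow to the right and rows downward; lengths in mm; the calibration is good to about 2 mm. A picture is of the moment at which its call begins: read the wrist's pose just before it. camera_model takes no time and is no camera call; for the wrist camera it gives the pose at the moment of the call.
A pose or a line that the arm cannot do raises bot.IKError and nothing moves.
- bot.sign_off(): hands the job in, once; it reports no verdict.
The state is a dict: "t": time; "qpos": joint angles; "joint_velocities": joint speeds; "effort": joint torques, N m; "tcp_pos": TCP position; "orientation": TCP orientation; "contact_force": force on the tool from outside, world axes, zero at the start; "wrist_torque": the same for the moment, N m; "opening": opening from 0.0 (shut) to 1.0 (fully open).
Only numpy, scipy, OpenCV 4.12 (cv2) and the standard library are available. Lean on these libraries where they do the work, as an engineer would, in place of code of your own. Each camera call takes 0.05 s, during which the arm holds its last target.

## Working session

There is one attempt and no reset: what is moved stays moved. The work goes in short steps, each a Python script; the robot and the scene stay as the last script left them, time stands still between calls to the robot, and variables do not carry over. Pictures are saved under pics/ and viewed, and the job is handed in when it is done.

```bash
ls; mkdir -p pics; python3 - <<'E'
from bench import bot, solve_ik, imaging
import cv2
for n in ["scene","top","wrist"]:
    m=imaging.camera_model(n); print(n,m)
    im=imaging.capture(n); cv2.imwrite(f"pics/{n}0.png",im)
s=bot.get_state();print(s)
E
```

```text
pics
scene {'K': array([[414.12490525,   0.        , 256.01334036],
       [  0.        , 414.12490525, 193.85413471],
       [  0.        ,   0.        ,   1.        ]]), 'position': array([1218.29342063, -138.17061079, 1185.08878322]), 'rotation': array([0.59781389, 0.00866419, 1.3985019 ])}
top {'K': array([[406.38815198,   0.        , 259.80919363],
       [  0.        , 406.38815198, 193.43070836],
       [  0.        ,   0.        ,   1.        ]]), 'position': array([ 241.15586801,  -26.15336462, 1325.65304927]), 'rotation': array([ 0.20340912,  0.00184908, -1.49714059])}
wrist {'K': array([[320.64675664,   0.        , 254.9232405 ],
       [  0.        , 320.64675664, 191.35339127],
       [  0.        ,   0.        ,   1.        ]]), 'position': array([122.45333931, 540.84791159, 372.90168672]), 'rotation': array([-0.28892192,  0.00145886,  1.2170293 ])}
{'t': 0.15, 'qpos': array([ 1.08279912e+00,  3.26814679e-01, -1.93345426e-01,  1.05198326e+00,
       -3.56242783e-06,  1.43659400e+00]), 'joint_velocities': array([ 0.00066251, -0.00373223,  0.00230725, -0.0005746 ,  0.00035002,
       -0.0003948 ]), 'effort': array([ 1.62445289e-03, -4.43704748e+01,  2.62664080e+01,  1.04444058e-02,
       -2.02027088e-06, -1.27851283e-05]), 'tcp_pos': array([190.33957347, 515.5525594 , 230.66267656]), 'orientation': array([-3.14025725e+00, -1.76703453e-04,  2.78779765e+00]), 'contact_force': array([0.10118939, 0.31239494, 0.05477682]), 'wrist_torque': array([-0.04184278,  0.03487177, -0.01215245]), 'opening': 0.9984574647542378}
```

View pics/top0.png

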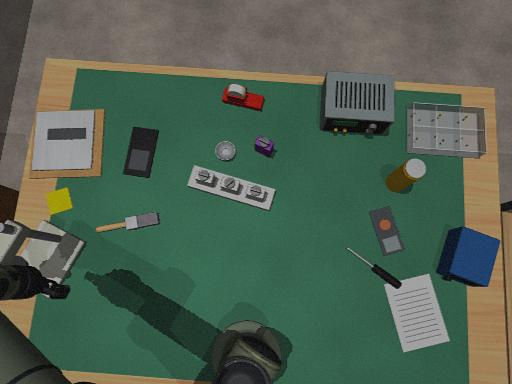

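View pics/scene0.png

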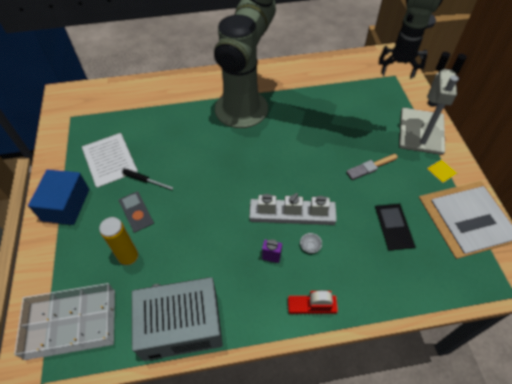

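View pics/wrist0.png

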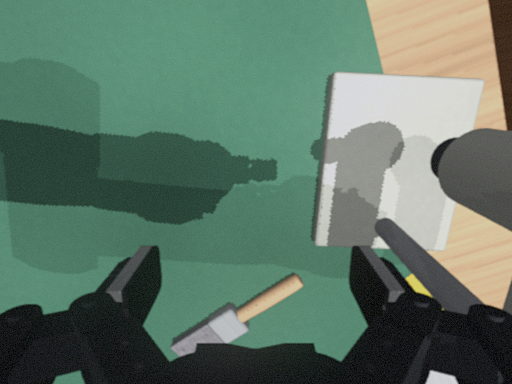

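The rack is in the top view at about (231,187), with three canisters at (204,176), (229,184) and (256,192). The purple look-alike is at (264,146). Next I'll take a close crop and cast rays.

```bash
cat > h.py <<'E'
import numpy as np, cv2
from scipy.spatial.transform import Rotation as Ro
from bench import bot, solve_ik, imaging
def cam(n):
    m=imaging.camera_model(n); return m['K'],np.array(m['position']),Ro.from_euler('xyz',m['rotation']).as_matrix()
def ray(c,uv,z):
    K,p,R=c; d=np.linalg.inv(K)@[uv[0],uv[1],1]; d=R@np.array([d[0],-d[1],-d[2]]); return p+d*(z-p[2])/d[2]
def proj(c,P):
    K,p,R=c; q=R.T@(np.array(P)-p); q=K@[q[0],-q[1],-q[2]]; return q[:2]/q[2]
E
python3 - <<'E'
from h import *
im=cv2.imread('pics/top0.png'); c=im[155:220,175:290]
cv2.imwrite('pics/crop_top.png',cv2.resize(c,None,fx=6.5,fy=6.5,interpolation=cv2.INTER_CUBIC))
im=cv2.imread('pics/scene0.png'); c=im[185:230,240:345]
cv2.imwrite('pics/crop_sc.png',cv2.resize(c,None,fx=7,fy=7,interpolation=cv2.INTER_CUBIC))
c=cam('top')
for uv in [(204,176),(229,183.5),(256,191)]: print(ray(c,uv,100))
c=cam('scene')
for uv in [(267,201),(293,202),(318,202)]: print(ray(c,uv,100))
E
```

```text
[535.57268647 171.75727088 100.        ]
[517.42998621  92.13462136 100.        ]
[499.88119838   6.98717131 100.        ]
[521.50190125   8.4752433  100.        ]
[539.55652984  87.73627443 100.        ]
[553.36615809 164.52031761 100.        ]
```

View pics/crop_top.png

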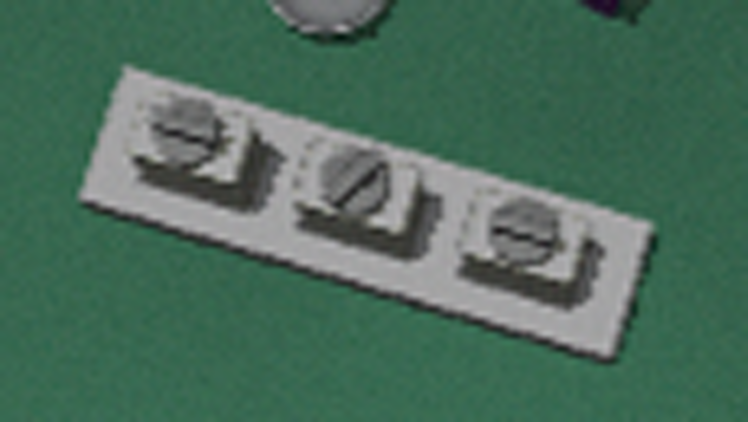

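View pics/crop_sc.png

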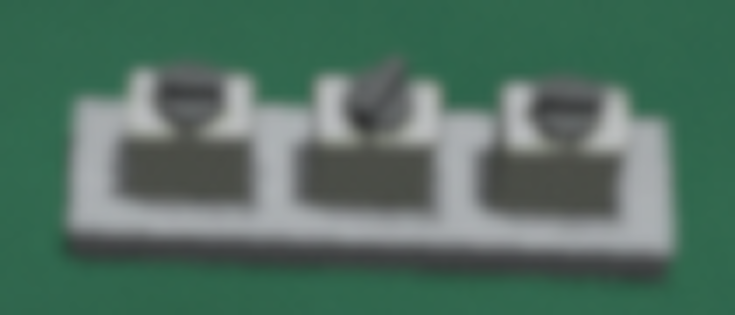

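The middle canister, (230,184) top and (294,200) scene, has the turned bar. The outer two bars lie along the row, and the purple one is ruled out. The two views disagree by about 2 cm, so I'll move the wrist camera over it to measure closely.

```bash
python3 - <<'E'
from h import *
s=bot.get_state()
Rt=Ro.from_euler('xyz',s['orientation']).as_matrix(); K,p,R=cam('wrist')
off=Rt.T@(p-s['tcp_pos']); Rc=Rt.T@R; print('cam in tool',off,Rc.round(3))
c=(K,p,R)
for yaw in [2.51,-.63,1.36,-1.78]:
    print(yaw,solve_ik([525,90,130],[np.pi,0,yaw]))
# where does the optical axis hit
for z in (100,0): print(ray(c,(256,192),z)-s['tcp_pos'])
E
```

```text
cam in tool [ 7.24636726e+01  6.99412992e-02 -1.42324123e+02] [[ 0.     0.958  0.285]
 [ 1.     0.    -0.   ]
 [-0.     0.285 -0.958]]
2.51 [ 0.03115992  0.38576856 -0.38531803  0.79970974  0.          0.66275257]
-0.63 [ 0.03115992  0.38576856 -0.38531803  0.79970974  0.         -2.48043273]
1.36 [ 0.03115992  0.38576856 -0.38531803  0.79970974  0.          1.81275257]
-1.78 [ 0.03115992  0.38576856 -0.38531803  0.79970974  0.         -1.33043273]
[   9.04453077   -2.39988633 -130.66267656]
[  37.2154619   -12.56139401 -230.66267656]
```

```bash
python3 - <<'E'
from h import *
bot.move_ptp([528,90,230],[np.pi,0,2.51])
bot.grip(0.35,30)
bot.dwell(0.3)
s=bot.get_state(); c=cam('wrist'); im=imaging.capture('wrist'); cv2.imwrite('pics/w1.png',im)
import pickle; pickle.dump((c,s),open('w1.pkl','wb'))
print(s['t'],s['tcp_pos'],s['orientation'],s['opening'])
E
```

```text
2.9833 [528.03294849  89.96615442 230.01305277] [3.14155945e+00 5.41579208e-05 2.50993078e+00] 0.35339046765997645
```

View pics/w1.png

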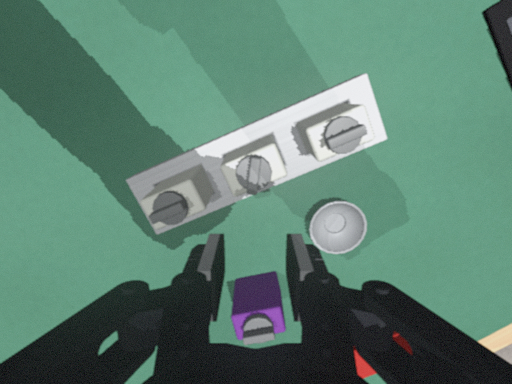

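The loose cap is at (254,174), with its bar roughly along the image vertical. The neighbours are at (169,207) and (343,134). I'll zoom in and measure.

```bash
python3 - <<'E'
import pickle
from h import *
im=cv2.imread('pics/w1.png'); c=im[60:245,115:400]
cv2.imwrite('pics/w1z.png',cv2.resize(im[130:215,200:310],None,fx=7,fy=7,interpolation=cv2.INTER_CUBIC))
cw,s=pickle.load(open('w1.pkl','rb'))
hsv=cv2.cvtColor(im,cv2.COLOR_BGR2HSV)
m=((hsv[...,1]<60)&(hsv[...,2]>60)).astype(np.uint8)*255
m[:, :120]=0; m[:,390:]=0; m[236:]=0
m=cv2.morphologyEx(m,cv2.MORPH_CLOSE,np.ones((5,5)))
# rack corners by eye -> bottom/top plane z=27
for uv in [(127,180),(367,74),(387,138),(158,235)]: print(uv,ray(cw,uv,27).round(1))
for uv in [(169,203),(254,172),(344,133)]: print(uv,ray(cw,uv,93).round(1))
cv2.imwrite('pics/m1.png',cv2.resize(m[50:250,110:400],None,fx=2.5,fy=2.5))
E
```

```text
(127, 180) [457.9 -34.8  27. ]
(367, 74) [519.4 237.1  27. ]
(387, 138) [587.9 221.5  27. ]
(158, 235) [528.5 -50.9  27. ]
(169, 203) [499.   13.5  93. ]
(254, 172) [521.6  93.8  93. ]
(344, 133) [539.6 176.8  93. ]
```

View pics/w1z.png

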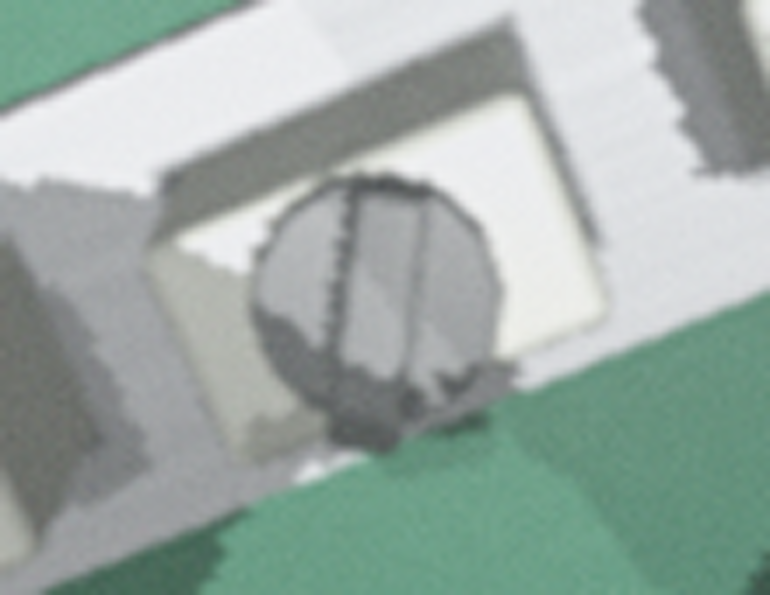

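View pics/m1.png

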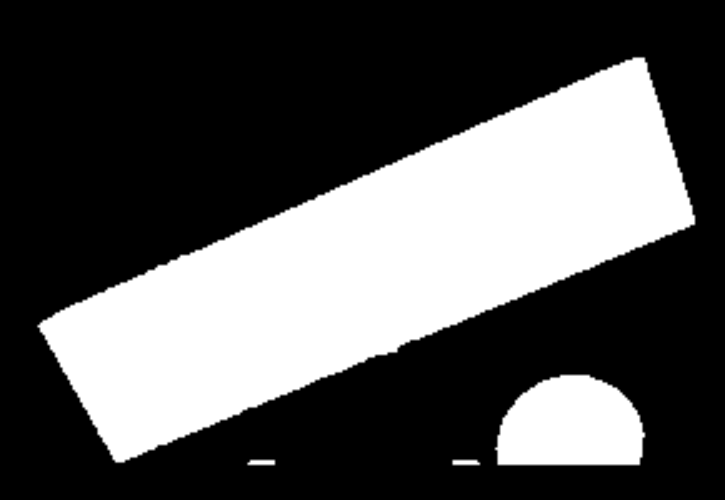

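```bash
python3 - <<'E'
import pickle
from h import *
cw,s=pickle.load(open('w1.pkl','rb'))
f=lambda x,y,z: ray(cw,(200+(x+.5)/7-.5,130+(y+.5)/7-.5),z)
def ang(a,b): d=(a-b)[:2]; return np.arctan2(d[1],d[0])%np.pi
for a,b in [((360,190),(337,380)),((425,195),(405,370))]:
    A,B=f(*a,105),f(*b,105); print('bar',A,B,ang(A,B))
C=[f(*p,85) for p in [(515,95),(605,305),(240,460),(160,245)]]; print(np.round(C,1)); print('ctr',np.mean(C,0),[ang(C[0],C[3]),ang(C[1],C[2])],[np.linalg.norm(C[i]-C[(i+1)%4]) for i in range(4)])
print('disc',f(375,295,93), f(393,187,105),f(370,420,105))
E
```

```text
bar [507.21599144 101.22031468 105.        ] [524.61666573  84.87045012 105.        ] 2.3873190418686665
bar [512.32947512 107.17803506 105.        ] [528.53918451  92.39346609 105.        ] 2.4021428848825233
[[511.9 122.1  85. ]
 [541.3 115.8  85. ]
 [530.   64.2  85. ]
 [500.5  73.5  85. ]]
ctr [520.90816079  93.89803293  85.        ] [np.float64(1.340886369312259), np.float64(1.3544571949273607)] [np.float64(30.14921840589566), np.float64(52.82373748159074), np.float64(30.95337709500074), np.float64(49.91668387031695)]
disc [520.92950556  93.31629433  93.        ] [509.26709415 104.64157446 105.        ] [531.16326608  85.11187666 105.        ]
```

```bash
python3 - <<'E'
from h import *
X,Y=521.5,93.6
bot.move_ptp([X,Y,135],[np.pi,0,2.395])
bot.dwell(0.2); f0=bot.get_state()
r=bot.movel([X,Y,97.5],max_speed=60,threshold=8); s=bot.get_state(); print(r,s['t'],s['tcp_pos'],s['contact_force'])
im=imaging.capture('wrist'); cv2.imwrite('pics/w2.png',im)
E
```

```text
False 4.475 [521.56085724  93.6076925   97.44991199] [-1.01895388  0.87006168  1.1327249 ]
```

View pics/w2.png

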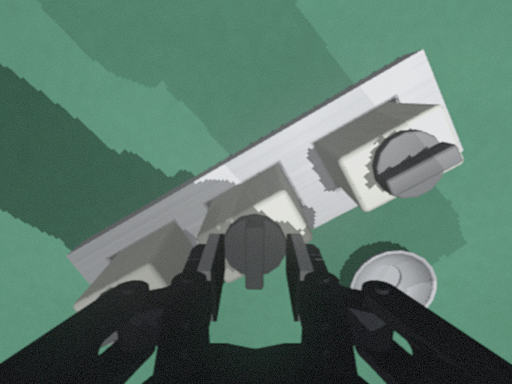

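The bar at (255,255) is upright in the image and centred between the fingers at (212,262) and (296,262). I'll close on it and turn clockwise in steps, watching the torque.

```bash
python3 - <<'E'
from h import *
X,Y=521.5,93.6
def rep(tag):
    s=bot.get_state(); print(tag,round(s['t'],2),s['opening'].round(3),s['contact_force'].round(1),s['wrist_torque'].round(3),s['orientation'][2].round(3)); return s
rep('pre'); bot.grip(0.0,40); bot.dwell(0.1); s=rep('grip')
yaw=2.395; 
steps=[2.2,2.0,1.8,1.6,1.5,1.45,1.42,1.40,1.38,1.36,1.34,1.32,1.30,1.28,1.26]
for y in steps:
    bot.move_ptp([X,Y,97.5],[np.pi,0,y]); s=rep(y)
    if abs(s['wrist_torque'][2])>0.5: break
E
```

```text
Traceback (most recent call last):
AttributeError: 'float' object has no attribute 'round'
```

```bash
cat >> h.py <<'E'
def rep(tag):
    s=bot.get_state(); print(tag,round(s['t'],2),round(float(s['opening']),3),np.round(s['contact_force'],1),np.round(s['wrist_torque'],3),round(float(s['orientation'][2]),3)); return s
E
python3 - <<'E'
from h import *
X,Y=521.5,93.6
rep('pre'); bot.grip(0.0,40); bot.dwell(0.1); s=rep('grip')
for y in [2.2,2.0,1.8,1.6,1.5,1.45,1.42,1.40,1.38,1.36,1.34,1.32,1.30,1.28,1.26]:
    bot.move_ptp([X,Y,97.5],[np.pi,0,y]); s=rep(y)
    if abs(s['wrist_torque'][2])>0.5: break
E
```

```text
pre 4.53 0.345 [-0.2 -0.3  0.8] [ 0.032 -0.016 -0.011] 2.395
grip 4.94 0.085 [-0.2 -1.2  4.5] [-0.167  0.118  0.008] 2.395
2.2 5.25 0.087 [-0.5 -0.1  4.6] [ 0.015  0.025 -0.043] 2.203
2.0 5.56 0.083 [0.4 0.4 4. ] [ 0.161 -0.062  0.021] 2.005
1.8 5.87 0.088 [1.4 1.3 4.8] [ 0.277 -0.235  0.   ] 1.806
1.6 6.17 0.085 [0.7 0.7 6.5] [ 0.306 -0.283 -0.045] 1.608
1.5 6.42 0.088 [1.7 0.7 5.9] [ 0.191 -0.276  0.008] 1.508
1.45 6.67 0.088 [1.  1.7 5.1] [ 0.181 -0.294 -0.032] 1.458
1.42 6.92 0.087 [1.1 1.2 5.3] [ 0.159 -0.291 -0.037] 1.428
1.4 7.17 0.086 [1.3 1.3 4.5] [ 0.202 -0.301 -0.076] 1.408
1.38 7.42 0.085 [1.  0.8 5.1] [ 0.227 -0.295 -0.046] 1.388
1.36 7.67 0.085 [0.7 0.4 5.7] [ 0.225 -0.343 -0.011] 1.368
1.34 7.92 0.087 [2.  0.5 5.8] [ 0.148 -0.34  -0.037] 1.348
1.32 8.18 0.088 [0.8 0.3 5.2] [ 0.235 -0.372  0.041] 1.328
1.3 8.43 0.085 [2.1 0.8 5.1] [ 0.176 -0.335 -0.069] 1.308
1.28 8.68 0.087 [1.3 0.6 5.7] [ 0.092 -0.407  0.11 ] 1.287
1.26 8.93 0.084 [1.9 0.1 5.2] [ 0.019 -0.386  0.318] 1.268
```

```bash
python3 - <<'E'
from h import *
X,Y=521.5,93.6
for y in [1.25,1.24,1.23,1.22,1.21,1.20]:
    bot.move_ptp([X,Y,97.5],[np.pi,0,y]); s=rep(y)
    if abs(s['wrist_torque'][2])>0.8: break
c=cam('wrist'); im=imaging.capture('wrist'); cv2.imwrite('pics/w3.png',im)
E
```

```text
1.25 9.18 0.086 [ 2.2 -0.4  4.5] [ 0.046 -0.436  0.366] 1.258
1.24 9.43 0.086 [0.8 0.2 5.8] [ 0.02  -0.367  0.534] 1.248
1.23 9.68 0.088 [1.6 0.1 4.5] [ 0.031 -0.438  0.588] 1.238
1.22 9.93 0.086 [ 2.1 -0.7  5.8] [-0.017 -0.43   0.631] 1.229
1.21 10.18 0.085 [ 1.9 -0.5  5.7] [ 0.044 -0.455  0.735] 1.219
1.2 10.43 0.087 [ 1.4 -0.4  5.7] [ 0.012 -0.403  0.759] 1.209
```

View pics/w3.png

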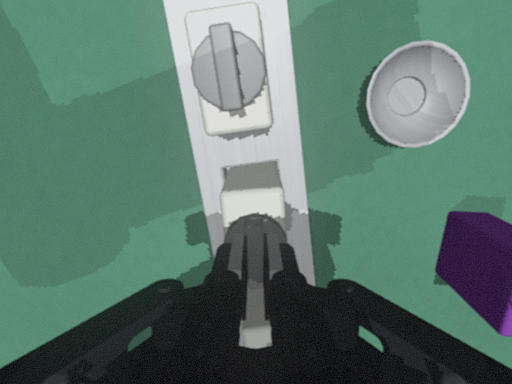

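The torque has reached the stop plateau at about 0.75 N m, and the bar at (257,250) lies in line with the body. I'll release, rise and check from above.

```bash
python3 - <<'E'
from h import *
import pickle
X,Y=521.5,93.6
bot.move_ptp([X,Y,97.5],[np.pi,0,1.27])  # unload before letting go
rep('unload')
bot.grip(0.4); bot.movel([X,Y,215],max_speed=120); bot.dwell(.3)
s=rep('up'); c=cam('wrist'); im=imaging.capture('wrist'); pickle.dump(c,open('w4.pkl','wb'))
cv2.imwrite('pics/w4.png',im); cv2.imwrite('pics/w4z.png',cv2.resize(im[115:240,190:320],None,fx=4.5,fy=4.5,interpolation=cv2.INTER_CUBIC))
E
```

```text
unload 10.72 0.087 [1.9 0.2 5.2] [ 0.144 -0.402  0.275] 1.278
up 12.53 0.401 [-0.   1.2 -0.7] [-0.04  -0.013  0.053] 1.27
```

View pics/w4z.png

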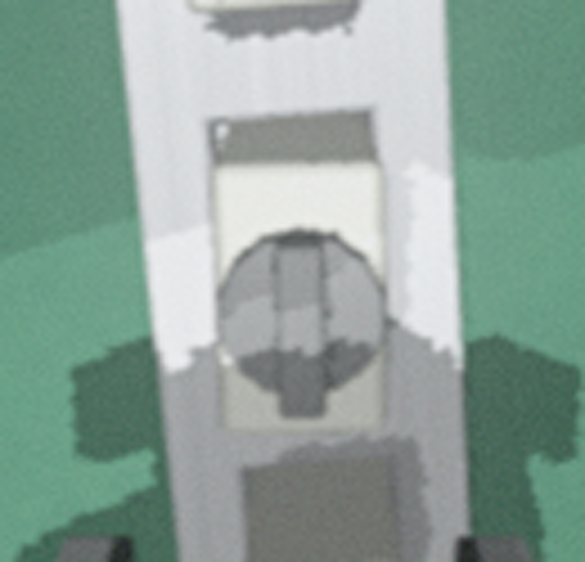

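View pics/w4.png

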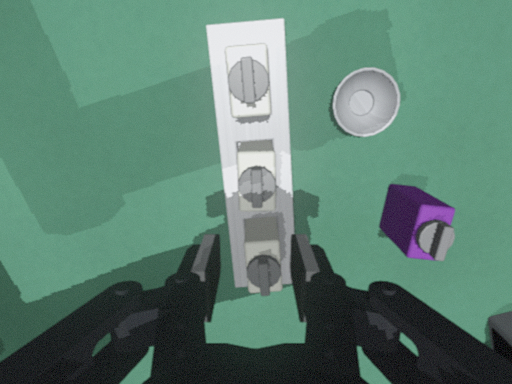

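```bash
python3 - <<'E'
import pickle
from h import *
cw=pickle.load(open('w4.pkl','rb'))
f=lambda x,y,z: ray(cw,(190+(x+.5)/4.5-.5,115+(y+.5)/4.5-.5),z)
def ang(a,b): d=(a-b)[:2]; return np.arctan2(d[1],d[0])%np.pi
C=[f(*p,85) for p in [(216,163),(384,163),(383,430),(226,430)]]
print(np.mean(C,0),ang(C[0],C[3]),ang(C[1],C[2]),[np.linalg.norm(C[i]-C[(i+1)%4]).round(1) for i in range(4)])
B=[f(*p,105) for p in [(275,245),(325,245),(326,415),(281,415)]]
print(np.mean(B,0),ang(B[0],B[3]),ang(B[1],B[2])); print(f(301,312,93))
# tilt options at 20 cm
q0=bot.get_state()['qpos']
yaw=1.28
R0=Ro.from_euler('xyz',[np.pi,0,yaw])
for ax in 'xy':
  for sg in (1,-1):
    R=R0*Ro.from_euler(ax,sg*np.pi/4); Rm=R.as_matrix()
    for xy in ([521,94],[480,94],[560,94]):
        # canister origin at d beyond TCP along tool z
        o=np.array([*xy,200.]); tcp=o-Rm[:,2]*40
        q=solve_ik(tcp,R.as_euler('xyz')); print(ax,sg,xy,tcp.round(0),R.as_euler('xyz').round(3),None if q is None else np.round(q,2))
E
```

```text
[523.09990213  93.99077008  85.        ] 1.291882558973801 1.2841116121836917 [np.float64(31.8), np.float64(53.7), np.float64(31.4), np.float64(53.7)]
[522.7340805   93.46647075 105.        ] 1.3008164227952566 1.2819322486855482
[522.76233538  93.87196966  93.        ]
x 1 [521, 94] [548.  86. 228.] [-2.356  0.     1.28 ] [-0.07  1.    0.69  2.04  0.16  1.73]
x 1 [480, 94] [507.  86. 228.] [-2.356  0.     1.28 ] [-0.07  0.89  0.47  1.92  0.16  1.73]
x 1 [560, 94] [587.  86. 228.] [-2.356  0.     1.28 ] None
x -1 [521, 94] [494. 102. 228.] [2.356 0.    1.28 ] [ 0.29 -0.08 -1.03 -0.07 -0.4   2.01]
x -1 [480, 94] [453. 102. 228.] [2.356 0.    1.28 ] [ 0.33 -0.16 -1.09 -0.03 -0.43  2.04]
x -1 [560, 94] [533. 102. 228.] [2.356 0.    1.28 ] [ 0.26 -0.01 -0.96 -0.09 -0.38  1.98]
y 1 [521, 94] [513.  67. 228.] [ 3.142 -0.785  1.28 ] [-0.45  0.31 -0.48  0.94  0.77  1.34]
y 1 [480, 94] [472.  67. 228.] [ 3.142 -0.785  1.28 ] [-0.5   0.25 -0.57  0.96  0.76  1.28]
y 1 [560, 94] [552.  67. 228.] [ 3.142 -0.785  1.28 ] [-0.42  0.36 -0.4   0.94  0.78  1.39]
y -1 [521, 94] [529. 121. 228.] [3.142 0.785 1.28 ] [ 0.4   0.76  0.25  1.62 -0.58  2.43]
y -1 [480, 94] [488. 121. 228.] [3.142 0.785 1.28 ] [ 0.42  0.69  0.12  1.58 -0.57  2.45]
y -1 [560, 94] [568. 121. 228.] [3.142 0.785 1.28 ] [ 0.37  0.83  0.38  1.68 -0.59  2.41]
```

Cap and body agree within 0.5 degrees, so the cap is shut. Next is the body grasp at yaw 1.287.

```bash
python3 - <<'E'
from h import *
X,Y=522.7,93.9; O=[np.pi,0,1.287]
bot.grip(0.62,60)
bot.move_ptp([X,Y,150],O); bot.dwell(.1); rep('above')
r=bot.movel([X,Y,44],max_speed=80,threshold=10); s=rep(('down',r)); print(s['tcp_pos'])
if not r:
    bot.grip(0.0,70); bot.dwell(.2); rep('grip')
imaging_im=imaging.capture('wrist'); cv2.imwrite('pics/w5.png',imaging_im)
E
```

```text
above 13.38 0.618 [ 0.1  0.9 -0.1] [-0.028 -0.034  0.021] 1.287
('down', False) 14.85 0.623 [0.3 0.1 0.7] [ 0.034 -0.02  -0.021] 1.287
[523.20106448  93.9287061   44.51824931]
grip 15.35 0.391 [-2.   0.4  5.8] [0.06  0.342 0.084] 1.287
```

View pics/w5.png

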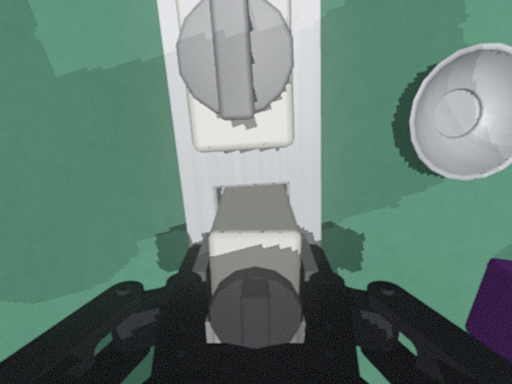

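The fingers hold the body at (255,300) with the bar in line. Lifting.

```bash
python3 - <<'E'
from h import *
p=bot.get_state()['tcp_pos']
bot.movel([p[0],p[1],80],max_speed=40); rep('l1')
bot.movel([p[0],p[1],239],max_speed=100); bot.dwell(.1); s=rep('l2')
cv2.imwrite('pics/w6.png',imaging.capture('wrist'))
E
```

```text
l1 16.45 0.39 [ 0.1  0.5 -1.8] [-0.023  0.006 -0.021] 1.287
l2 18.29 0.394 [-0.2 -0.6 -0.6] [-0.028  0.043 -0.004] 1.287
```

View pics/w6.png

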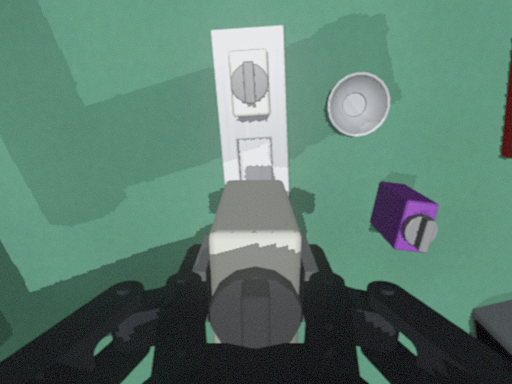

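The canister is out of its pocket, empty at (258,155), and the cap is still in line. Now tipping it.

```bash
python3 - <<'E'
from h import *
s=bot.get_state(); R0=Ro.from_euler('xyz',[np.pi,0,1.287]); o=s['tcp_pos']+R0.as_matrix()[:,2]*39.5; o[2]=200; print(o)
for a in (15,30,45):
    R=R0*Ro.from_euler('x',-a,degrees=True)
    bot.move_ptp(o-R.as_matrix()[:,2]*39.5,R.as_euler('xyz')); rep(a)
bot.dwell(.6); s=rep('end'); Rm=Ro.from_euler('xyz',s['orientation']).as_matrix()
print(np.degrees(np.arccos(-Rm[2,2])), s['tcp_pos']+Rm[:,2]*39.5, np.abs(s['joint_velocities']).max())
for n in ('wrist','top','scene'): cv2.imwrite(f'pics/{n}7.png',imaging.capture(n))
t=cv2.imread('pics/top7.png')[130:230,160:310]; c=cv2.imread('pics/scene7.png')[140:260,220:370]
cv2.imwrite('pics/tc7.png',np.vstack([cv2.resize(t,(450,300)),cv2.resize(c,(450,300))]))
E
```

```text
[522.63918776  93.9632547  200.        ]
15 18.76 0.39 [ 0.5  1.1 -2.2] [0.13  0.316 0.016] 1.288
30 19.2 0.386 [ 0.6 -0.4 -1.6] [0.16  0.571 0.023] 1.287
45 19.7 0.388 [ 1.1 -0.4 -1.4] [0.291 0.879 0.006] 1.287
end 20.3 0.389 [ 0.2 -0.1 -1.7] [ 0.287  0.943 -0.011] 1.287
44.99980487526507 [522.68380595  93.9132395  200.06768698] 0.0026138423493299286
```

View pics/wrist7.png

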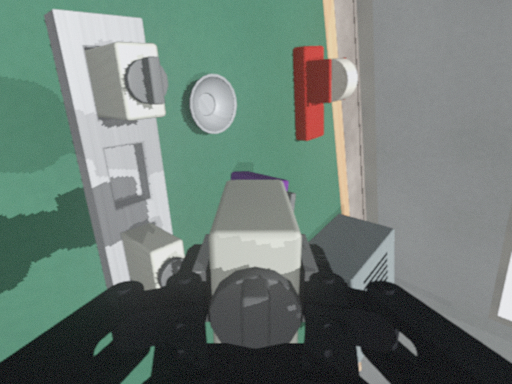

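View pics/tc7.png

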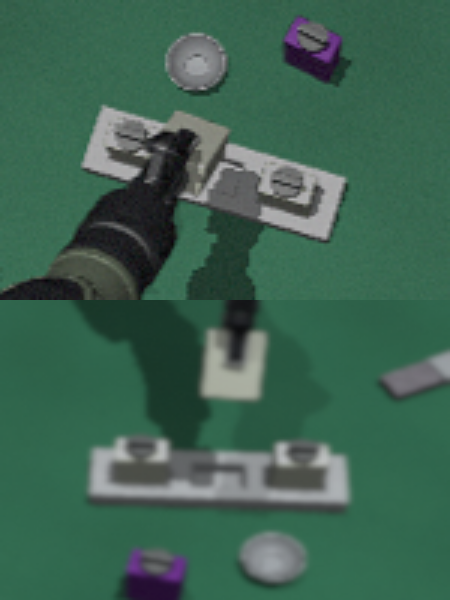

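The canister is held still at 45 degrees with its underside at z = 200 mm. The bar at (257,305) is still in line, and the neighbours, dish and purple canister have not moved. Handing in.

```bash
python3 - <<'E'
from h import *
print(bot.sign_off())
E
```

```text
the job is handed in; nothing more can be done
None
```

The job is done and handed in at about 20.5 s of the 48 s allowed. I screwed the middle canister's loose cap clockwise to its stop while it stood in the rack. I then gripped the canister by its body, lifted it out of its pocket and tipped it.

- **Cap:** the turning torque rose to about 0.75 N m at the stop. A look from above showed the bar and the body's long side within about 0.5° of each other. After tipping, I only checked by eye in the wrist view that the bar was still in line.
- **Final pose:** the arm is at a 45.0° tilt and motionless. The arm's pose puts the canister's underside centre at 200 mm, assuming it did not slip in the grip; the finger opening stayed steady.
- **Surroundings:** in the last pictures both neighbours, the dish and the purple look-alike appear unmoved. I did not check the tools farther out on the bench again, but the arm never went near them after leaving its start pose.
- **Disagreements:** my first rough estimates from the scene and top views differed by about 2 cm, so I used a close wrist-camera measurement. That matched the rack's size and centre, and both grasps closed cleanly. The cap stop came about 4° past the measured rack direction, slightly more than the canister's 3° of play.

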